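# Hold a spring clip open over a conservation test card

## Robot

A 6-joint arm with a two-finger parallel gripper is mounted at the origin on the work surface. World frame = base frame: x ahead of the robot, y to its left, z up, the work surface at z = 0. Lengths are in m, angles in rad, forces in N, time in s.
With the tool pointing down it reaches from about 0.35 to 0.925 m from the base axis. Payload 6.4 kg.
Tool frame: the origin (TCP) lies where the fingers leave the gripper's body, on its centre line; the fingertips stand 97 mm ahead of it and the grasp point (between the pads) lies arm.grip_depth ahead of it (arm.grip_depth is the distance from the TCP to the grasp point, in m); z points along the fingers, y is the direction in which the jaws open and shut (so a half turn about z gives the same grasp; the last joint's range is limited). The gripper opens to 94 mm and grips with 3 to 60 N. Pads are 16 mm wide; open, the fingers measure 119 mm over their backs; the gripper's body (75 mm by 177 mm) begins 78 mm behind the grasp point.
Start: joints at [1.132, 0.245, 1.558, -0, 1.339, -0.174], TCP at [0.17, 0.627, 0.303] pointing down, gripper open.
Joint ranges: [-3.13, 3.13], [-1.02, 2.26], [0.13, 2.54], [-0.95, 4.09], [0.21, 2.88], [-2.74, 2.74]. Speed limits (rad/s): [2.57, 2.57, 3.14, 3.14, 3.14, 3.14].

## Interface

Orientations are given as a unit quaternion [x, y, z, w].
In Python, from station import arm gives the robot as it stands.
- The arm moves only by the shell command python3 -m handwheel 'ROWS' [FORCE]. ROWS is JSON, a list that holds one entry, the list of rows, each a list of 7 numbers: the shift along the tool's x, y, z in mm, then the turn, a rotation vector about the tool's x, y, z in rad, then the opening, from 0 (shut) to 1 (fully open). In form: [[[tx, ty, tz, ax, ay, az, fingers], ...]]. A call has 1 to 12 rows; each row shifts and turns the commanded pose from where the row before left it, along the tool's axes as they then stand; what a row does not reach is not made up. A row lasts 1/12 s, in which the tool goes at most 41.7 mm and 7.16 degrees, less where a joint would pass 70% of its speed; a pose out of reach is approached as far as the arm can. A call is refused whole if a number of a shift passes 41.7 or a number of a turn 0.125, either way. A call with a gripper value outside its range is refused whole. The fingers move at their own pace and stop on an object; FORCE is the grip in N (left out, the last holds). Time passes only in rows, so rows that do not move let the fingers close. It gives the time, the measured TCP pose, the force and the opening at its end, in the units of the state.
- arm.read_state(): the state, without advancing time (a new reading comes with each control period).
- arm.snapshot(name): name is "side" or "top"; returns the picture (420x560x3 uint8, red, green, blue); there is no depth.
- arm.calibration(name): a dict with "fx", "fy", "cx", "cy" (pixels), "xyz" and "attitude" of the camera in the world. Camera axes: x right, y down, z forward; pixel columns grow to the right and rows downward; lengths in m; the calibration is good to about 2 mm. A picture is of the moment at which its call begins. calibration takes no time and is no camera call.
- arm.close_job(): hands the job in, once; it reports no verdict.
The state is a dict: "time": time; "joint_pos": joint angles; "dq": joint speeds; "joint_torque": joint torques, N m; "tool_pos": TCP position; "orientation": TCP orientation; "wrist_force": force on the tool from outside, world axes, zero at the start; "wrist_torque": the same for the moment, N m; "grip_width": finger opening in m.
Only numpy, scipy, OpenCV 4.12 (cv2) and the standard library are available. Lean on these libraries where they do the work, as an engineer would, in place of code of your own. Each camera call takes 0.05 s, during which the arm holds its last target.

## Task

Before working at the freshly coated test cards, switch the fume extractor on by flipping the toggle on the grey switch box over from the red dot to the green dot. Then squeeze the handles of the orange spring clip, lift it off its parking strip, and bring it wide open down over the top edge of the card with the red band, centred on the band, with one jaw on each side and both jaw tips at least 10 mm below the edge, the clip touching nothing of the card. Finish while still holding it open there: do not let it close and do not let go; never knock the cards, and leave the jars, beaker and tools where they are.

Things in the scene. Friction and masses are not known exactly. Their poses are not given: they have to be found in the camera images.
- switch_box: Grey fixed switch box, 80 (x) x 64 (y) x 40 mm high, for the fume extractor. Origin: centre of its underside. Its own x axis points from the red dot (off side) to the green dot (on side); the lever swings in its x-z plane. It stands turned by up to 0.6 rad.
- switch_lever (a joint): Toggle lever on the switch box, hinged at the middle of the box's top (40 mm above the table, axis along the box's y). 0 rad = off, leaning 0.5 rad from vertical to the red dot (-x); 1.0 rad = on, leaning 0.5 rad to the green dot (+x). Weighted over-centre: past the upright (0.5) it falls over and stays at that side; it takes about 0.5 N at the knob.
- switch_knob (a point): Centre of the toggle's black ball knob, 22 mm in diameter, 55 mm from the hinge; it moves with the lever (88 mm above the table when off or on, 95 mm when upright).
- rail: Fixed parking strip for the clip: upright aluminium plate 5 mm thick and 90 mm long, its top edge 95 mm above the table, on a dark foot 70 x 100 x 10 mm. Origin: centre of the foot's underside; x is normal to the plate, y runs along it.
- clip: Orange spring clip, about 65 g, 30 mm wide along its hinge. Origin: on the hinge axis at mid width, in the half with the +x jaw and handle; y along the hinge, z up to the handles (this half tilts 0.3 rad as it opens). At the start it stands upright astride the strip, handles up, its 10 mm hinge barrel resting on the top edge (hinge 100 mm above the table), x normal to the strip.
- clip_jaw (a joint): Opening of the clip between its two halves: 0 rad as it bites the 5 mm strip, 0.6 rad fully open (stop), when the jaw tips are 27 mm apart; at 0.4 rad they are about 20 mm apart. The spring closes it: 0.09 N m when shut, 0.27 N m when fully open (about 3 to 9 N on each handle, 30 mm above the hinge).
- clip_tip_a (a point): Inner edge of the tip of the jaw on the clip's +x side, at mid width (38 mm below the hinge when closed).
- clip_tip_b (a point): Inner edge of the tip of the other jaw (clip's -x side), at mid width. The jaws are 30 mm wide and up to 8 mm thick outside these edges; there is about 31 mm of free depth between the tips and the hinge barrel when open.
- card_red: The card to work on: fixed white test card, 3 mm thick, 80 mm wide, top edge 120 mm above the table, with colour swatches and a red band 36 mm wide and 16 mm deep over the middle of its top edge, upright in a wooden block 45 x 90 x 22 mm. Origin: centre of the block's underside; x is normal to the card, y runs along it. It stands turned by up to 0.45 rad and may be left or right of the other card.
- card_red_edge (a point): Middle of the top edge of the red-banded card (middle of the band), axes as the card's: x normal to the card, y along the edge, z up.
- card_blue: The other card, same size and stand, with a blue band: leave it alone. Origin and axes as for the red card.
- pigment: Bystander: small loose glass jar with black cap, 50 mm in diameter, 55 mm high; origin at its underside.
- pigment2: Bystander: small loose terracotta coloured jar with white cap, 50 mm in diameter, 55 mm high; origin at its underside.
- beaker: Bystander: loose white ceramic cup, 64 mm in diameter, 75 mm high; origin at its underside.
- brush: Bystander: loose brush lying on the table.
- spatula: Bystander: loose spatula lying on the table.
- clip_handle_a (a point): Outside of the upper end of the +x handle, at mid width. Handles are flat, 45 mm long, 30 mm wide, 4 mm thick, in a V: closed, each leans 0.3 rad outwards and they measure about 47 mm over these ends, 42 mm above the hinge. Squeezing them together along x spreads the jaws; fully squeezed they stand parallel, about 19 mm over the outside.
- clip_handle_b (a point): The same point on the other handle (clip's -x side).

How it is judged:
On the way, in this order (a step that is already met when the one before it is completed fails the run):
1. the extractor toggle is over at the on side (value of joint switch_lever above 0.85 rad), for 0.2 s.
2. the clip is squeezed open in the fingers and lifted clear of the strip (value of joint clip_jaw above 0.35 rad and z of clip in the frame of rail above 0.14 m and contact force between the fingers and clip above 2 N), for 0.2 s.
At the end, for the whole second after the job is handed in: The toggle is on (over 0.85 rad); the fingers hold the clip still, squeezed open (over 0.4 rad, jaw tips about 20 mm apart), one jaw tip on each side of the red-banded card, both tips at least 7 mm below its top edge and within 15 mm of the middle of the band, and the clip does not touch the card (value of joint switch_lever above 0.85 rad and value of joint clip_jaw above 0.4 rad and contact force between the fingers and clip above 2 N and contact force between clip and card_red below 0.3 N and z of each of clip_tip_a, clip_tip_b in the frame of card_red_edge below -0.007 m and y of clip_tip_a in the frame of card_red_edge between -0.015 and 0.015 m and y of clip_tip_b in the frame of card_red_edge between -0.015 and 0.015 m and ((x of clip_tip_a in the frame of card_red_edge above 0.003 m and x of clip_tip_b in the frame of card_red_edge below -0.003 m) or (x of clip_tip_b in the frame of card_red_edge above 0.003 m and x of clip_tip_a in the frame of card_red_edge below -0.003 m)) and linear speed of clip below 0.03 m/s); the arm keeps its last pose, push and grip.
It fails at once if a card is knocked (over 12 N) (contact force between any of card_red, card_blue and anything else above 12 N).
It fails at once if a bystander is shifted by more than 30 mm (distance of any of pigment, pigment2, beaker, brush, spatula from where it was at the start of the episode above 0.03 m).
It also fails if it takes over 56 s, if anything falls off the work surface, if the arm or the gripper's body presses on something with over 40 N, if the wrist force passes 120 N, or if a joint passes its speed limit or range.

## Working session

There is one attempt and no reset: what is moved stays moved. The work goes in short steps, Python scripts to look and compute and a shell command to move; the robot and the scene stay as the last step left them, time stands still between calls to the robot, and variables do not carry over. Pictures are saved under pics/ and viewed, and the job is handed in when it is done.

```bash
ls; mkdir -p pics; python3 - <<'E'
from station import arm
import cv2
for n in("side","top"):
    im=arm.snapshot(n); cv2.imwrite(f"pics/{n}0.png",im[:,:,::-1]); print(n,arm.calibration(n))
print(arm.read_state(),arm.grip_depth)
E
```

```text
pics
side {'fx': 399.0341193675198, 'fy': 399.0341193675198, 'cx': 277.34025086917114, 'cy': 205.33704886661593, 'xyz': array([ 0.44129604, -0.75054937,  0.98842289]), 'attitude': array([ 0.94160546, -0.08595862,  0.02782107, -0.32437057])}
top {'fx': 467.69059553101926, 'fy': 467.69059553101926, 'cx': 274.1466778738145, 'cy': 209.3439799564396, 'xyz': array([ 0.27540178, -0.08417717,  1.43171371]), 'attitude': array([-0.67173785,  0.7334858 , -0.07475862,  0.0719583 ])}
{'time': 0.1, 'joint_pos': array([ 1.13190063e+00,  2.45723114e-01,  1.55883586e+00,  3.85867661e-05,
        1.33868842e+00, -1.74092130e-01]), 'dq': array([-2.65489610e-03, -1.25543673e-03, -3.29102555e-03,  2.89068411e-04,
       -1.89209104e-03,  5.24688666e-05]), 'joint_torque': array([ 2.80456215e-04, -4.16914916e+01, -3.15524054e+01,  6.86731911e-02,
        3.09646118e-02, -4.79438449e-05]), 'tool_pos': array([0.16994768, 0.62702287, 0.30169916]), 'orientation': array([ 1.32019655e-01,  9.91246753e-01, -7.83148319e-04, -2.67529735e-04]), 'wrist_force': array([ 0.53036153, -0.35325688, -0.51699235]), 'wrist_torque': array([ 0.0226675 ,  0.0013179 , -0.03297883]), 'grip_width': 0.09377934400070055} 0.0784
```

View pics/side0.png

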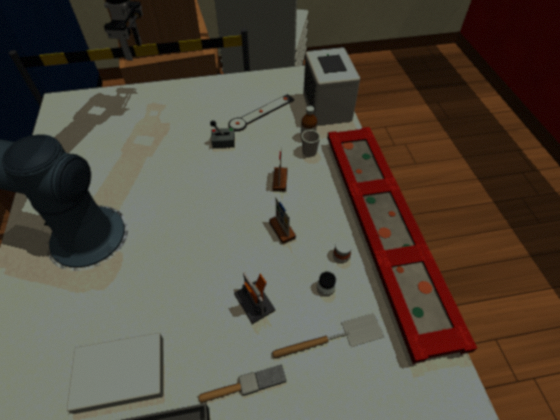

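View pics/top0.png

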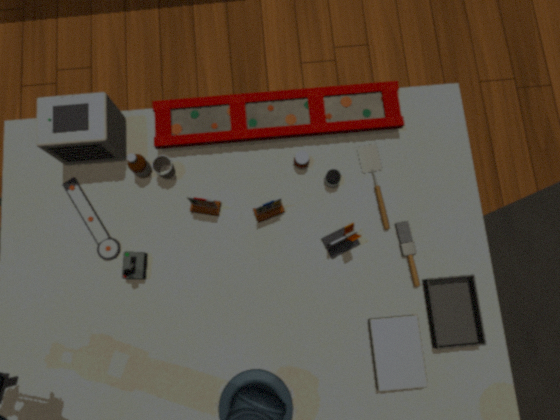

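Side view: the switch is at about (222,135), the red card at (280,175), the blue card at (283,220) and the clip and rail at (255,293). Top view: switch (135,265), red card (205,205), blue card (268,210), rail (342,240). I'll zoom in next.

```bash
cat > h.py <<'E'
import numpy as np, cv2
from scipy.spatial.transform import Rotation as R
from station import arm
def cal(n):
    c=arm.calibration(n); return c,R.from_quat(c["attitude"]).as_matrix()
def proj(n,P):
    c,M=cal(n); p=(np.atleast_2d(P)-c["xyz"])@M
    return np.c_[c["cx"]+c["fx"]*p[:,0]/p[:,2], c["cy"]+c["fy"]*p[:,1]/p[:,2]]
def onz(n,u,v,z):
    c,M=cal(n); d=M@np.array([(u-c["cx"])/c["fx"],(v-c["cy"])/c["fy"],1]); o=np.array(c["xyz"])
    return o+d*(z-o[2])/d[2]
def crop(n,im,x0,y0,w,h,k,out,g=1.8):
    a=im[y0:y0+h,x0:x0+w,::-1].astype(float)
    a=np.clip(255*(a/255)**(1/g),0,255).astype(np.uint8)
    a=cv2.resize(a,None,fx=k,fy=k,interpolation=cv2.INTER_CUBIC)
    for i in range(0,w,10): cv2.putText(a,str(x0+i),(i*k,8),0,.3,(0,255,255),1); cv2.line(a,(i*k,8),(i*k,14),(0,255,255),1)
    for i in range(0,h,10): cv2.putText(a,str(y0+i),(0,i*k+4),0,.3,(0,255,255),1); cv2.line(a,(20,i*k),(26,i*k),(0,255,255),1)
    cv2.imwrite(out,a)
E
python3 - <<'E'
from h import *
s=cv2.imread("pics/side0.png")[:,:,::-1]; t=cv2.imread("pics/top0.png")[:,:,::-1]
A=[("side",s,195,110,60,45),("side",s,255,140,60,55),("side",s,225,260,60,65),("top",t,110,240,50,45),("top",t,180,185,50,40),("top",t,312,215,60,50)]
ims=[]
for i,(n,im,x,y,w,h) in enumerate(A):
    crop(n,im,x,y,w,h,8,"pics/tmp.png"); a=cv2.imread("pics/tmp.png"); b=np.zeros((520,480,3),np.uint8); b[:a.shape[0],:a.shape[1]]=a[:520,:480]; ims.append(b)
for k in range(3):
    cv2.imwrite(f"pics/z{k}.png",cv2.resize(np.hstack([ims[k],ims[k+3]]),(800,433)))
E
```

```text
(no output)
```

View pics/z0.png

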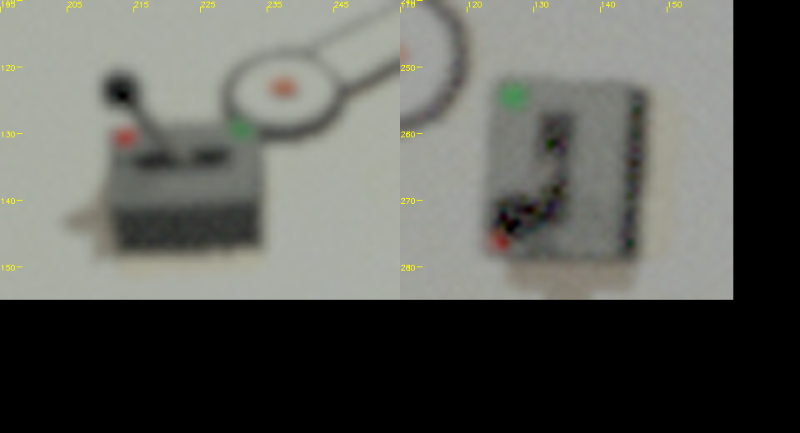

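View pics/z1.png

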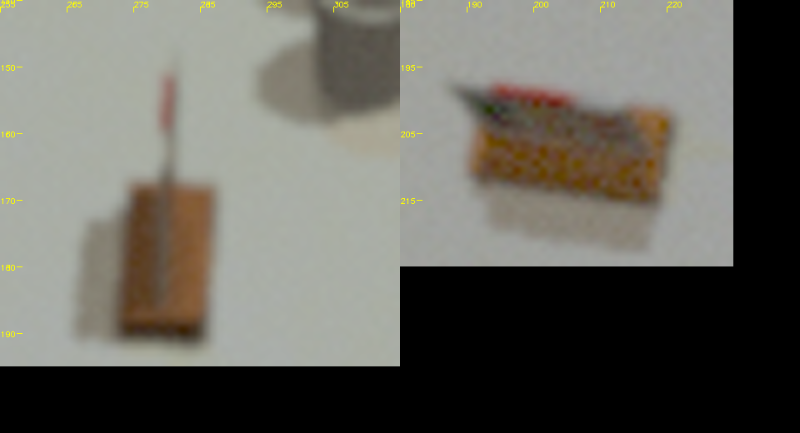

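View pics/z2.png

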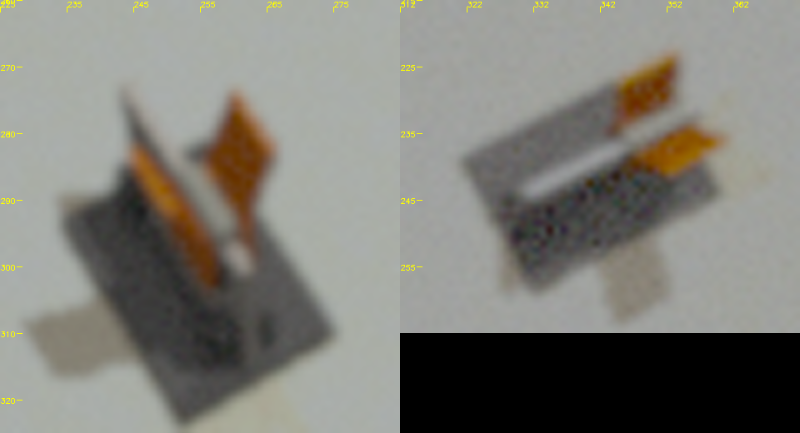

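Readings from the crops:
- **Switch:** lever leaning to the red dot. Knob at side (213,123) and about (128,272) in the top view.
- **Red card:** nearly edge-on in the side view, band at (280.5,151–160).
- **Clip:** it sits at the far end of the strip, with handles at side (260,273) and (244,283).

Next I'll fit poses with least squares on the corner pixels.

```bash
cat > fit.py <<'E'
from h import *
from scipy.optimize import least_squares
def fit(obs,x0,name):
    def pts(q,P): 
        return np.array(P)@R.from_euler('z',q[2]).as_matrix().T+np.array([q[0],q[1],0])
    def f(q):
        r=[]
        for n,P,uv in obs: r+=list((proj(n,pts(q,P))[0]-uv))
        return np.array(r)
    s=least_squares(f,x0,loss='soft_l1'); print(name,s.x.round(4)); print(f(s.x).reshape(-1,2).round(1).tolist()); return s.x
mm=lambda *a:tuple(np.array(a)/1000)
if __name__=="__main__":
    print("rough sw",onz("top",134,265,.04),"card",onz("top",205,209,.022),"rail",onz("top",341,240,.03))
    print("knob", onz("side",213,123.3,.088))
    sw=[("top",mm(40,32,40),(123.5,252)),("top",mm(-40,32,40),(122.3,278)),("top",mm(-40,-32,40),(144,279.5)),("top",mm(40,-32,40),(144.5,253)),
        ("side",mm(-40,-32,40),(212,141)),("side",mm(40,-32,40),(234,141)),("side",mm(-40,-32,0),(212,147.5)),("side",mm(40,-32,0),(234,147.5)),("side",mm(-40,32,40),(212,129)),("side",mm(40,32,40),(234,130))]
    q=fit(sw,[*onz("top",134,265,.04)[:2],0],"switch")
    ca=[("top",mm(-22.5,45,22),(190.5,212)),("top",mm(-22.5,-45,22),(218,216)),("top",mm(22.5,-45,22),(220,202)),
        ("side",mm(-22.5,45,22),(274.5,167.5)),("side",mm(22.5,45,22),(287,168)),("side",mm(-22.5,-45,22),(273,188.5)),("side",mm(22.5,-45,22),(286,188)),
        ("top",mm(0,40,120),(187,197.5)),("top",mm(0,18,120),(192.8,198)),("side",mm(0,18,120),(280.5,151.3))]
    fit(ca,[*onz("top",205,209,.022)[:2],0],"card_red")
    ra=[("side",mm(-35,-50,10),(252.5,323)),("side",mm(35,-50,10),(275.5,309)),("side",mm(-35,50,10),(234.5,291)),
        ("top",mm(-35,50,10),(332,258)),("top",mm(35,50,10),(321,239)),("top",mm(-35,-50,10),(359.5,243)),
        ("top",mm(0,45,95),(330.5,243.5)),("side",mm(0,45,95),(243.5,274)),("side",mm(0,-45,95),(260.5,299))]
    fit(ra,[*onz("top",341,240,.01)[:2],-0.4],"rail")
E
python3 fit.py
```

```text
rough sw [0.4367886  0.32687296 0.04      ] card [0.59208712 0.10938455 0.022     ] rail [ 0.45846384 -0.2955958   0.03      ]
knob [0.41284904 0.33171145 0.088     ]
switch [ 0.4376  0.3273 -0.1024]
[[0.7, -0.8], [-0.3, 0.2], [-0.4, -1.0], [1.1, -1.5], [-1.7, -0.2], [-0.5, -1.5], [-0.2, 1.7], [0.5, 0.4], [-1.3, -0.6], [-0.7, -2.8]]
card_red [ 0.6012  0.1068 -0.2328]
[[-0.5, -0.9], [0.8, -0.8], [1.3, -0.9], [-1.3, -0.8], [-0.3, -0.9], [-1.5, -1.3], [-0.4, -0.3], [-0.0, -0.6], [1.7, -0.1], [-0.9, 0.0]]
rail [ 0.4591 -0.2973  0.3816]
[[-0.3, -0.5], [0.1, -0.5], [-1.1, 0.8], [-0.3, 0.3], [-0.2, -1.1], [1.0, 0.5], [0.3, 0.1], [0.0, -2.6], [1.4, 0.7]]
```

```bash
cat > ov.py <<'E'
from h import *
import sys
def T(q,P): return np.array(P)/1000@R.from_euler('z',q[2]).as_matrix().T+np.array([q[0],q[1],0])
def boxl(a,b,z0,z1,oy=0):
    c=[(sx*a,sy*b+oy) for sx,sy in((-1,-1),(1,-1),(1,1),(-1,1))]
    L=[]
    for i in range(4):
        j=(i+1)%4
        L+=[[(*c[i],z0),(*c[j],z0)],[(*c[i],z1),(*c[j],z1)],[(*c[i],z0),(*c[i],z1)]]
    return L
def clipl(y,h=100,lift=0):
    L=[]
    for s in(-1,1):
        P=[(s*23.5,y-15,h+42),(s*23.5,y+15,h+42),(s*10,y+15,h),(s*10,y-15,h)]
        L+=[[P[i],P[(i+1)%4]] for i in range(4)]
    return L
def draw(n,im,x,y,w,h,k,q,L,out,g=1.8):
    crop(n,im,x,y,w,h,k,out,g); a=cv2.imread(out)
    for l in L:
        u=((proj(n,T(q,l))-[x,y]+.5)*k*16).astype(int)
        cv2.line(a,tuple(map(int,u[0])),tuple(map(int,u[1])),(255,0,255),1,cv2.LINE_AA,4)
    cv2.imwrite(out,a); return a
def pair(s,t,ws,wt,q,L,out,k=8):
    ims=[]
    for n,im,wd in(("side",s,ws),("top",t,wt)):
        a=draw(n,im,*wd,k,q,L,"pics/tmp.png"); b=np.zeros((440,400,3),np.uint8); b[:min(440,a.shape[0]),:min(400,a.shape[1])]=a[:440,:400]; ims.append(b)
    cv2.imwrite(out,np.hstack(ims))
E
cat > o1.py <<'E'
from ov import *
s=cv2.imread("pics/side0.png")[:,:,::-1]; t=cv2.imread("pics/top0.png")[:,:,::-1]
Q=eval(sys.argv[1]); tag=sys.argv[2]
pair(s,t,(198,108,50,45),(110,240,50,50),Q[0],boxl(40,32,0,40)+[[(0,0,40),(-26.4,0,88.3)]],f"pics/{tag}_sw.png")
pair(s,t,(255,140,50,55),(180,185,50,40),Q[1],boxl(22.5,45,0,22)+boxl(1.5,40,22,120)+[[(0,18,120),(0,18,104)],[(0,-18,120),(0,-18,104)]],f"pics/{tag}_ca.png")
pair(s,t,(228,268,50,55),(317,215,50,50),Q[2],boxl(35,50,0,10)+boxl(2.5,45,10,95)+clipl(Q[2][3]),f"pics/{tag}_ra.png")
E
python3 o1.py "[(.4376,.3273,-.1024),(.6012,.1068,-.2328),(.4591,-.2973,.3816,-25)]" a
```

```text
(no output)
```

View pics/a_sw.png

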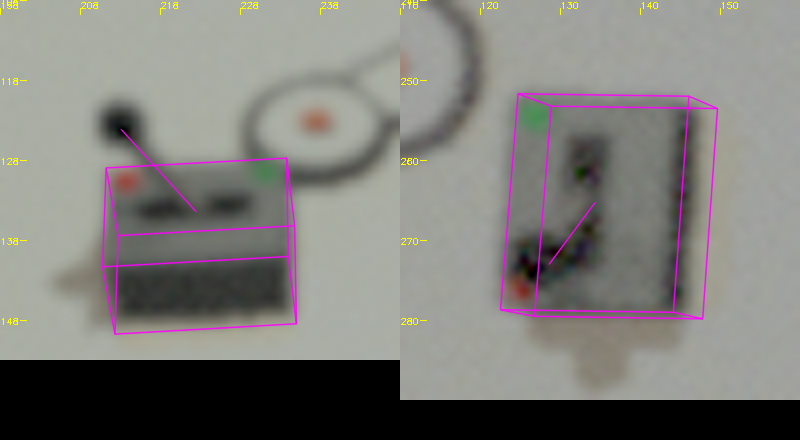

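View pics/a_ca.png

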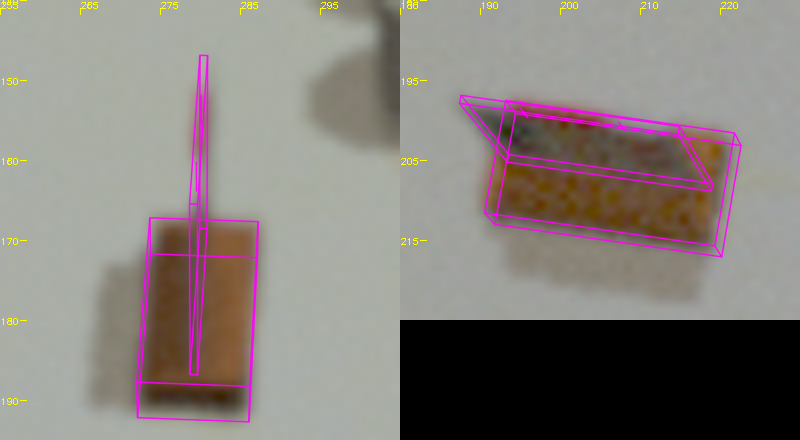

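View pics/a_ra.png

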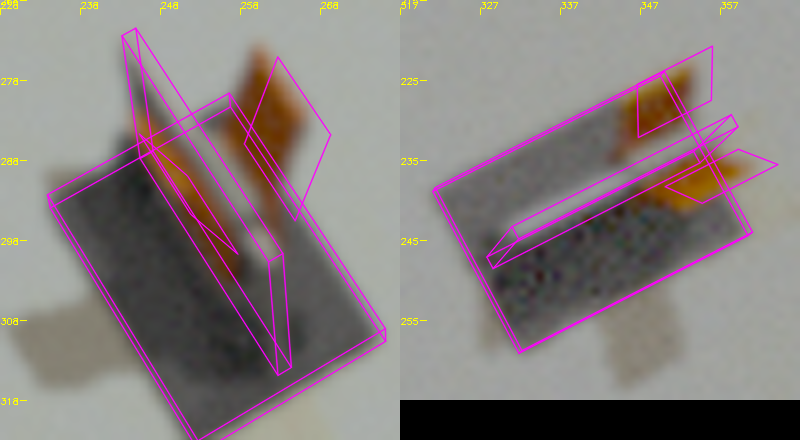

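The fits line up to about 1 px, and dark objects shrink a little through blur. I'll refine with colour centroids and triangulation for the band, dots, knob and handles.

```bash
cat > tri.py <<'E'
from ov import *
def ray(n,uv):
    c,M=cal(n); d=M@np.array([(uv[0]-c["cx"])/c["fx"],(uv[1]-c["cy"])/c["fy"],1]); return np.array(c["xyz"]),d/np.linalg.norm(d)
def tri(us,ut):
    (o1,d1),(o2,d2)=ray("side",us),ray("top",ut)
    A=np.zeros((3,3));b=np.zeros(3)
    for o,d in((o1,d1),(o2,d2)):
        P=np.eye(3)-np.outer(d,d);A+=P;b+=P@o
    p=np.linalg.solve(A,b); return p, np.linalg.norm((np.eye(3)-np.outer(d1,d1))@(p-o1))*2
def cen(im,win,f,wt=None):
    x,y,w,h=win; a=im[y:y+h,x:x+w].astype(float); m=f(a[...,0],a[...,1],a[...,2]); m=np.clip(m,0,None)
    yy,xx=np.mgrid[y:y+h,x:x+w]; return np.array([(m*xx).sum(),(m*yy).sum()])/m.sum()
E
python3 - <<'E'
from tri import *
s=cv2.imread("pics/side0.png")[:,:,::-1]; t=cv2.imread("pics/top0.png")[:,:,::-1]
red=lambda r,g,b:r-np.maximum(g,b)-25
gr=lambda r,g,b:g-np.maximum(r,b)-12
dk=lambda r,g,b:35-(r+g+b)/3
for nm,ws,wt,f in(("band",(274,146,13,18),(188,193,22,10),red),("reddot",(209,126,10,9),(120,272,10,9),red),("green",(226,125,10,9),(121,249,12,10),gr),("knob",(208,117,10,11),(122,266,8,10),dk)):
    try:
        a,b=cen(s,ws,f),cen(t,wt,f); print(nm,a.round(1),b.round(1),*tri(a,b))
    except Exception as e: print(nm,e)
print("model band centre top/side",[proj(n,T((.6012,.1068,-.2328),[(0,0,112),(0,18,120),(0,-18,120),(0,18,104),(0,-18,104)])).round(1).tolist() for n in("side","top")])
print("red dot z40", onz("top",125.2,276.3,.04),"green",onz("top",126.8,254.3,.04),onz("side",213.5,130.5,.04),onz("side",231,129.5,.04))
E
python3 - <<'E'
import cv2
from h import *
t=cv2.imread("pics/top0.png")[:,:,::-1];s=cv2.imread("pics/side0.png")[:,:,::-1]
a=t[194:204,186:222].astype(int); print((a[...,0]-a[...,1:].max(2)))
a=s[147:165,275:286].astype(int); print((a[...,0]-a[...,1:].max(2)))
a=t[220:246,340:366].astype(int); print(((a[...,0]-a[...,2])))
E
```

```text
band [279.7 155.1] [199.5 198.8] [0.60258125 0.11027391 0.11779877] 0.000981405560897848
reddot [213.3 130.1] [124.4 275.9] [0.40837414 0.35741128 0.035688  ] 0.0017518389659028084
green [230.6 129. ] [126.6 254. ] [0.47101818 0.34831167 0.0394    ] 0.001164094062653581
knob [212.7 123.4] [126.7 272.3] [0.41210309 0.33464416 0.08561119] 0.0009691586747465656
model band centre top/side [[[279.3, 157.3], [279.6, 151.3], [279.0, 159.7], [279.6, 155.0], [279.0, 163.4]], [[201.1, 199.4], [194.5, 197.9], [206.8, 199.7], [195.4, 199.2], [207.6, 200.9]]]
red dot z40 [0.4057071  0.35368249 0.04      ] green [0.47057639 0.34750785 0.04      ] [0.40990497 0.35050634 0.04      ] [0.47135957 0.34438304 0.04      ]
[[-2  0 -1  1 -1 -3 -2 -4 -3 -2 -3 -1 -2 -3 -2 -3 -2 -2  0 -2 -4  1 -2 -2
  -2 -2 -2 -3 -3 -2 -1 -4 -4 -2 -1  0]
 [-1 -3 -2 -1 -1 -1 -1 -1 -1 -2 -1 -1 -2  0 -2 -2  0 -5 -1 -2 -3 -2  0 -3
  -3 -1  0  0  0 -1 -2 -4 -2 -3  0 -1]
 [-4  1  1 -3 -3 -2 -2  1  5  5  5  3  2  1  0  1  0 -2 -1 -1 -1 -1 -1 -1
  -3 -2 -3 -4 -1 -1 -1 -2 -2 -2 -2 -2]
 [-1 -2 -3  0  0 -1  2  9 27 28 23 16  9 13  9  9 
[... 3525 characters left out ...]
66  43  23
   19  16  17  20  16  14  14  13]
 [  0   3   2   4   3  20  24  24  24  36  45  76  88  80  46  31   9   6
   13  15  17  19  17  12  16  16]
 [  0  -6  13   3   9   2  19   1   1   6   8  29  32  26  14   2   5   0
   14  13  16  21  17  17  17  19]
 [ 19   0   7   4   7  -1   0 -10   2  -1   4   4   9   3   1   1   3   4
    5  10  16  20  16  17  15  14]
 [ -3  -6   0  12  -2   0   0   5   7   2   5   3   0   1   2   2   0   2
    6   9  13  17  16  14  12   7]
 [  5   4   1  -1   1   2   0   2   1  -1  -3  -4   1   0  -3   0   3   2
   10   9   9  13  14  12   6   4]
 [  3  -1   2   3  -4   8  -3  -4   0   2   2   0   1   5   1   5   3   7
    6   6   7   9   8   5   2   1]]
```

Band centre comes out at about (0.602, 0.110, 0.118), with expected height 0.120. The knob is about (0.412, 0.331, 0.087), and the lines from both cameras pass within 2 mm of each other. Next is the approach behind the knob with closed fingers.

```bash
cat > d.py <<'E'
import sys; from h import *
# usage: x y z [yaw of tool y axis]  -> tool-axis delta mm
st=arm.read_state(); M=R.from_quat(st["orientation"]).as_matrix(); p=st["tool_pos"]
tgt=np.array([float(v) for v in sys.argv[1:4]])
print("t",round(st["time"],2),"tcp",p.round(4),"yawY",round(np.arctan2(M[1,1],M[0,1]),3),"tilt",M[:2,2].round(3),"grip",round(st["grip_width"],4),"F",st["wrist_force"].round(1))
print("tool delta mm",((tgt-p)@M*1000).round(1))
if len(sys.argv)>4:
    d=float(sys.argv[4])-np.arctan2(M[1,1],M[0,1]); d=(d+np.pi/2)%np.pi-np.pi/2
    print("turn tool z by",round(-d,3))
E
python3 d.py .365 .3345 .175
```

```text
t 0.1 tcp [0.1699 0.627  0.3017] yawY 1.306 tilt [-0.001 -0.001] grip 0.0938 F [ 0.5 -0.4 -0.5]
tool delta mm [-264.9 -231.1  127. ]
```

```bash
python3 -m handwheel '[[[-22,-19.3,0,0,0,0,0],[-22,-19.3,0,0,0,0,0],[-22,-19.3,0,0,0,0,0],[-22,-19.3,0,0,0,0,0],[-22,-19.3,0,0,0,0,0],[-22,-19.3,0,0,0,0,0],[-22,-19.3,0,0,0,0,0],[-22,-19.3,0,0,0,0,0],[-22,-19.3,0,0,0,0,0],[-22,-19.3,0,0,0,0,0],[-22,-19.3,0,0,0,0,0],[-22,-19.3,0,0,0,0,0]]]' 20; python3 d.py .365 .3345 .175; python3 d.py .440 .327 .175
```

```text
time: 1.1
tool_pos: [0.3646, 0.3334, 0.3023]
orientation: [0.132, 0.991, -0.0, -0.0]
wrist_force: [0.0, 0.9, -0.1]
grip_width: 0.0173
t 1.1 tcp [0.3646 0.3334 0.3023] yawY 1.306 tilt [-0. -0.] grip 0.0173 F [ 0.   0.9 -0.1]
tool delta mm [-1.000e-01  1.200e+00  1.273e+02]
t 1.1 tcp [0.3646 0.3334 0.3023] yawY 1.306 tilt [-0. -0.] grip 0.0173 F [ 0.   0.9 -0.1]
tool delta mm [-74.5  13.6 127.3]
```

```bash
python3 -m handwheel '[[[0,1,25,0,0,0,0],[0,0,25,0,0,0,0],[0,0,25,0,0,0,0],[0,0,25,0,0,0,0],[0,0,27,0,0,0,0],[0,0,0,0,0,0,0]]]'; python3 - <<'E'
from h import *
for n in("side","top"):
    im=arm.snapshot(n); cv2.imwrite(f"pics/{n}1.png",im[:,:,::-1])
s=cv2.imread("pics/side1.png")[:,:,::-1]; t=cv2.imread("pics/top1.png")[:,:,::-1]
crop("side",s,180,80,80,80,5,"pics/s1.png");crop("top",t,90,220,80,80,5,"pics/t1.png")
cv2.imwrite("pics/p1.png",np.hstack([cv2.imread("pics/s1.png"),cv2.imread("pics/t1.png")]))
E
```

```text
time: 1.6
tool_pos: [0.3615, 0.3338, 0.1702]
orientation: [0.132, 0.991, -0.003, -0.004]
wrist_force: [-0.8, 0.3, -0.5]
grip_width: 0.0002
```

View pics/p1.png

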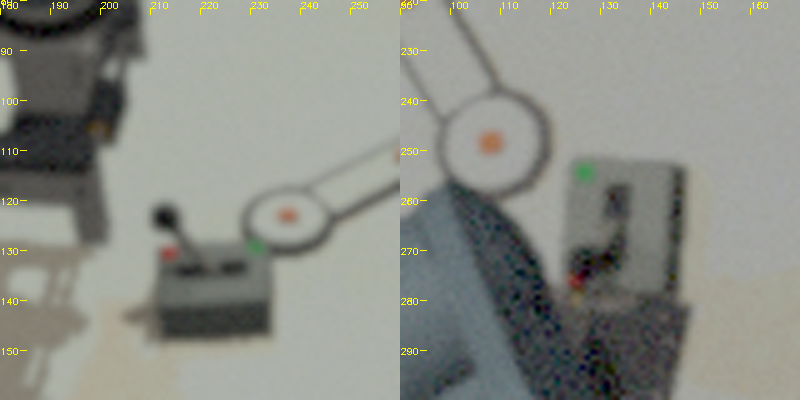

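In the side view, the closed fingers (tip near (198,128)) stand on the red side of the knob at (213,123), in line with it. Pushing now.

```bash
python3 -m handwheel '[[[-8,1.3,0,0,0,0,0],[-8,1.3,0,0,0,0,0],[-8,1.3,0,0,0,0,0],[-8,1.3,0,0,0,0,0],[-8,1.3,0,0,0,0,0],[-8,1.3,0,0,0,0,0],[-8,1.3,0,0,0,0,0],[-8,1.3,0,0,0,0,0],[-8,1.3,0,0,0,0,0],[-6,1.3,0,0,0,0,0],[0,0,0,0,0,0,0],[0,0,0,0,0,0,0]]]'; python3 - <<'E'
from h import *
for n in("side","top"):
    im=arm.snapshot(n); cv2.imwrite(f"pics/{n}2.png",im[:,:,::-1])
s=cv2.imread("pics/side2.png")[:,:,::-1]; t=cv2.imread("pics/top2.png")[:,:,::-1]
crop("side",s,180,80,80,80,5,"pics/s1.png");crop("top",t,90,220,80,80,5,"pics/t1.png")
cv2.imwrite("pics/p2.png",np.hstack([cv2.imread("pics/s1.png"),cv2.imread("pics/t1.png")]))
E
```

```text
time: 2.7
tool_pos: [0.4425, 0.3278, 0.1753]
orientation: [0.132, 0.991, -0.001, -0.002]
wrist_force: [-5.2, -0.0, 3.0]
grip_width: 0.0005
```

View pics/p2.png

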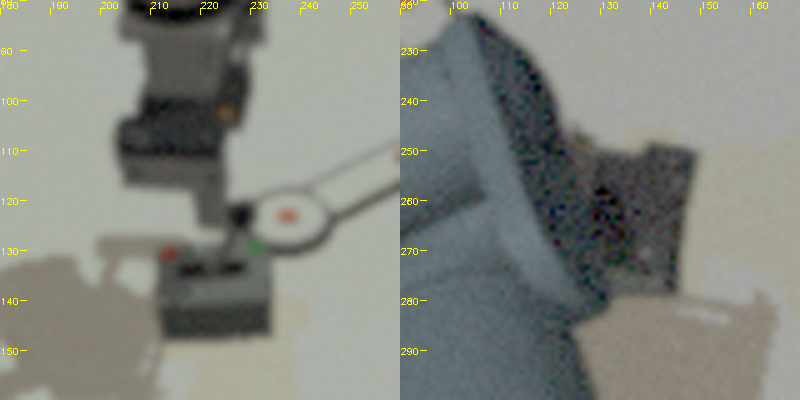

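The lever now leans to the green dot (knob at side (227,122)). I'll back off and up, and locate the clip handles.

```bash
python3 -m handwheel '[[[15,0,0,0,0,0,0],[15,0,0,0,0,0,0],[0,0,-30,0,0,0,0],[0,0,-35,0,0,0,0],[0,0,-35,0,0,0,0]]]'; python3 - <<'E'
from tri import *
a=onz("top",348.5,224,.142);b=onz("top",356.8,238.5,.142)
print("top",a,b,np.linalg.norm(a-b),(a+b)/2)
q=(.4591,-.2973,.3816)
m=R.from_euler('z',-q[2]).as_matrix()
for p in(a,b,(a+b)/2): print((m@(p-[q[0],q[1],0])).round(4))
# side: +x handle end mid, -x handle end mid
s=cv2.imread("pics/side0.png")[:,:,::-1].astype(int)
print((s[270:306,242:270,0]-s[270:306,242:270,2]))
E
```

```text
time: 3.22
tool_pos: [0.4123, 0.3358, 0.2758]
orientation: [0.131, 0.991, -0.001, -0.001]
wrist_force: [0.7, 0.8, 0.1]
grip_width: 0.0004
top [ 0.48682553 -0.30484626  0.142     ] [ 0.44415468 -0.32290241  0.142     ] 0.04633384436490073 [ 0.4654901  -0.31387434  0.142     ]
[ 0.0229 -0.0173  0.142 ]
[-0.0234 -0.0182  0.142 ]
[-0.0002 -0.0178  0.142 ]
[[-1 -1  1 ...  1 -1  2]
 [ 2  3  4 ... -1  0  1]
 [ 3  8  9 ...  1  1  2]
 ...
 [ 2  0  2 ...  0  2  2]
 [ 1 -2 -1 ...  2  1  3]
 [ 2  2  0 ...  1  3  2]]
```

The measured handle span is 46.3 mm (47 expected), centred on the strip to 0.2 mm, 18 mm along it. I'll check that against the side view.

```bash
python3 o1.py "[(.4376,.3273,-.1024),(.602,.1095,-.2328),(.4591,-.2973,.3816,-18)]" b
```

```text
(no output)
```

View pics/b_ra.png

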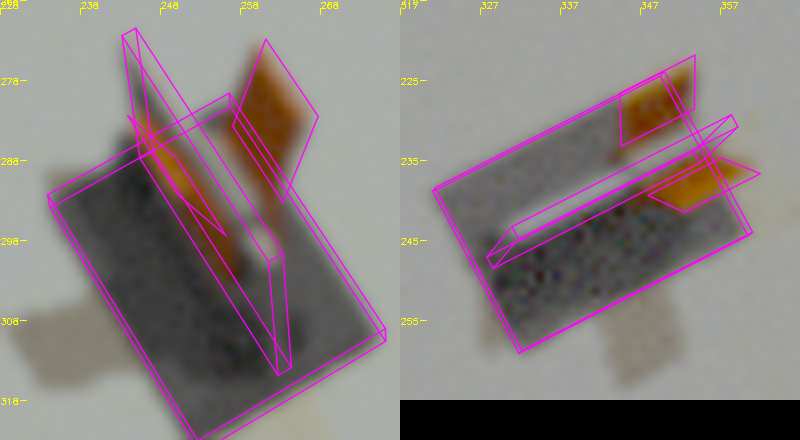

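View pics/b_ca.png

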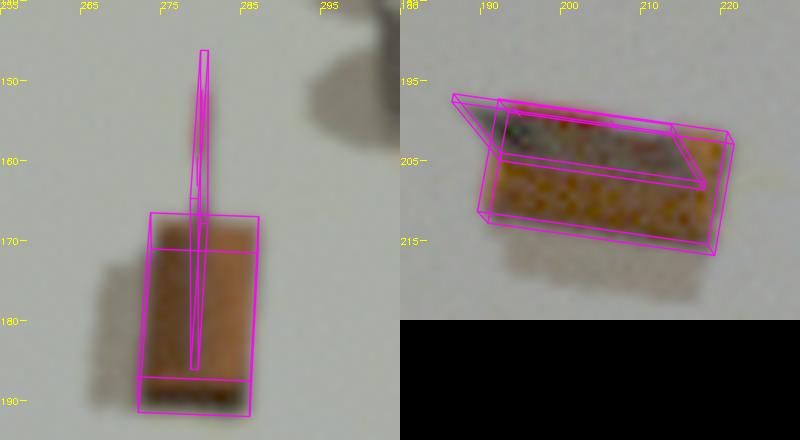

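The overlay fits the handles within about 1 px in both views. Turning the wrist to the strip's normal (yaw 0.382).

```bash
python3 -m handwheel '[[[0,0,-4,0,0,0.1155,0],[0,0,-4,0,0,0.1155,0],[0,0,-4,0,0,0.1155,0],[0,0,-4,0,0,0.1155,0],[0,0,-4,0,0,0.1155,0],[0,0,-4,0,0,0.1155,0],[0,0,-4,0,0,0.1155,0],[0,0,-4,0,0,0.1155,0],[0,0,0,0,0,0,0]]]';  python3 d.py .4655 -.3139 .30 .3816
```

```text
time: 3.97
tool_pos: [0.4135, 0.3362, 0.3083]
orientation: [0.56, 0.828, 0.001, 0.0]
wrist_force: [-0.1, 0.4, 0.4]
grip_width: 0.0003
t 3.97 tcp [0.4135 0.3362 0.3083] yawY 0.381 tilt [0.001 0.001] grip 0.0003 F [-0.1  0.4  0.4]
tool delta mm [-622.8 -193.5    7.9]
turn tool z by -0.001
```

```bash
python3 -m handwheel '[[[-26,-8,0,0,0,0,0],[-26,-8,0,0,0,0,0],[-26,-8,0,0,0,0,0],[-26,-8,0,0,0,0,0],[-26,-8,0,0,0,0,0],[-26,-8,0,0,0,0,0],[-26,-8,0,0,0,0,0],[-26,-8,0,0,0,0,0],[-26,-8,0,0,0,0,0],[-26,-8,0,0,0,0,0],[-26,-8,0,0,0,0,0],[-26,-8,0,0,0,0,0]]]'
python3 -m handwheel '[[[-26,-8,0,0,0,0,1],[-26,-8,0,0,0,0,1],[-26,-8,0,0,0,0,1],[-26,-8,0,0,0,0,1],[-26,-8,0,0,0,0,1],[-26,-8,0,0,0,0,1],[-26,-8,0,0,0,0,1],[-26,-8,0,0,0,0,1],[-26,-8,0,0,0,0,1],[-26,-8,0,0,0,0,1],[-26,-8,0,0,0,0,1],[0,0,0,0,0,0,1]]]';  python3 d.py .4655 -.3139 .208 .3816
```

```text
time: 4.97
tool_pos: [0.4408, 0.0097, 0.3072]
orientation: [0.558, 0.83, 0.0, 0.0]
wrist_force: [0.5, -0.9, -0.6]
grip_width: 0.0002
time: 5.97
tool_pos: [0.4663, -0.2906, 0.3073]
orientation: [0.56, 0.828, -0.001, 0.0]
wrist_force: [0.9, 0.2, -0.2]
grip_width: 0.0772
t 5.97 tcp [ 0.4663 -0.2906  0.3073] yawY 0.382 tilt [-0.    -0.001] grip 0.0772 F [ 0.9  0.2 -0.2]
tool delta mm [-21.2  -9.3  99.3]
turn tool z by 0.0
```

```bash
python3 -m handwheel '[[[-21,-9.5,0,0,0,0,1],[0,0,0,0,0,0,1],[0,0,20,0,0,0,1],[0,0,20,0,0,0,1],[0,0,20,0,0,0,1],[0,0,20,0,0,0,1],[0,0,19,0,0,0,1],[0,0,0,0,0,0,1],[0,0,0,0,0,0,1]]]';  python3 d.py .4655 -.3139 .208 .3816;  python3 - <<'E'
from h import *
for n in("side","top"):
    im=arm.snapshot(n); cv2.imwrite(f"pics/{n}3.png",im[:,:,::-1])
s=cv2.imread("pics/side3.png")[:,:,::-1]; t=cv2.imread("pics/top3.png")[:,:,::-1]
crop("side",s,215,240,80,80,5,"pics/s1.png");crop("top",t,300,190,80,80,5,"pics/t1.png")
cv2.imwrite("pics/p3.png",np.hstack([cv2.imread("pics/s1.png"),cv2.imread("pics/t1.png")]))
E
```

```text
time: 6.72
tool_pos: [0.4652, -0.3091, 0.2079]
orientation: [0.559, 0.829, 0.0, -0.001]
wrist_force: [0.1, -0.4, 1.1]
grip_width: 0.0943
t 6.72 tcp [ 0.4652 -0.3091  0.2079] yawY 0.384 tilt [-0.002  0.002] grip 0.0943 F [ 0.1 -0.4  1.1]
tool delta mm [-4.5 -1.5 -0.1]
turn tool z by 0.002
```

View pics/p3.png

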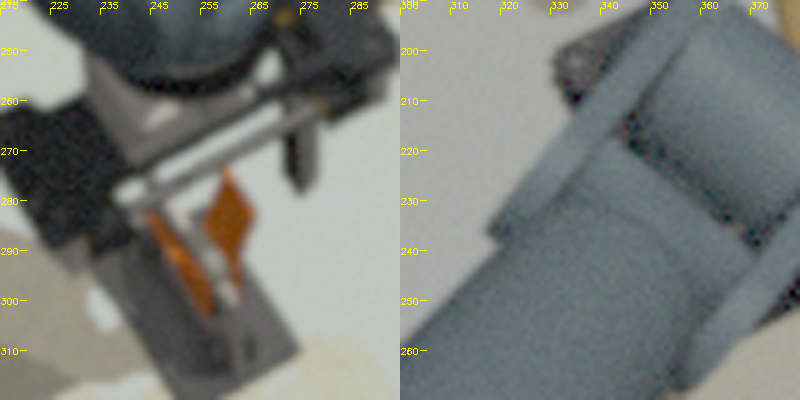

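The clip stands untouched between the fingers (right finger at side (274,275)). I'll correct by 4.5 mm, then squeeze.

```bash
python3 -m handwheel '[[[-4.5,-1.5,0,0,0,0,1],[0,0,0,0,0,0,1],[0,0,0,0,0,0,0],[0,0,0,0,0,0,0],[0,0,0,0,0,0,0],[0,0,0,0,0,0,0],[0,0,0,0,0,0,0],[0,0,0,0,0,0,0],[0,0,0,0,0,0,0],[0,0,0,0,0,0,0],[0,0,0,0,0,0,0],[0,0,0,0,0,0,0]]]' 28;  python3 d.py .4655 -.3139 .208 .3816;  python3 - <<'E'
from h import *
for n in("side",):
    im=arm.snapshot(n); cv2.imwrite(f"pics/{n}4.png",im[:,:,::-1])
s=cv2.imread("pics/side4.png")[:,:,::-1]
crop("side",s,205,240,80,80,7,"pics/s4.png")
E
```

```text
time: 7.82
tool_pos: [0.4668, -0.3162, 0.2106]
orientation: [0.56, 0.828, 0.0, 0.002]
wrist_force: [0.6, 2.1, 9.8]
grip_width: 0.0309
t 7.82 tcp [ 0.4668 -0.3162  0.2106] yawY 0.382 tilt [ 0.003 -0.002] grip 0.0309 F [0.6 2.1 9.8]
tool delta mm [ 2.6 -0.3  2.6]
turn tool z by 0.0
```

View pics/s4.png

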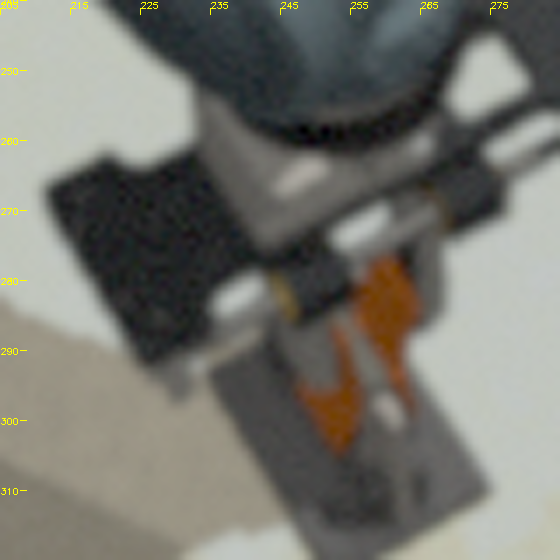

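Both fingers are on the handles and the opening is 31 mm. Next I'll see whether they are still closing.

```bash
python3 -m handwheel '[[[0,0,0,0,0,0,0],[0,0,0,0,0,0,0],[0,0,0,0,0,0,0],[0,0,0,0,0,0,0]]]'; python3 d.py .4655 -.3139 .208 .3816
```

```text
time: 8.2
tool_pos: [0.4667, -0.3167, 0.2112]
orientation: [0.56, 0.829, -0.001, 0.002]
wrist_force: [-2.0, -0.1, 8.7]
grip_width: 0.0187
t 8.2 tcp [ 0.4667 -0.3167  0.2112] yawY 0.382 tilt [ 0.003 -0.004] grip 0.0187 F [-2.  -0.1  8.7]
tool delta mm [ 3.1 -0.1  3.2]
turn tool z by 0.0
```

The opening is 18.7 mm, matching the fully squeezed 19 mm. Lifting.

```bash
python3 -m handwheel '[[[0,0,-5,0,0,0,0],[0,0,-8,0,0,0,0],[0,0,-12,0,0,0,0],[0,0,-12,0,0,0,0],[0,0,-12,0,0,0,0],[0,0,-12,0,0,0,0],[0,0,-12,0,0,0,0],[0,0,-12,0,0,0,0],[0,0,-12,0,0,0,0],[0,0,-5,0,0,0,0],[0,0,0,0,0,0,0],[0,0,0,0,0,0,0]]]';python3 -m handwheel '[[[0,0,0,0,0,0,0],[0,0,0,0,0,0,0]]]';   python3 d.py .602 .1095 .310 -.2328;  python3 - <<'E'
from h import *
for n in("side","top"):
    im=arm.snapshot(n); cv2.imwrite(f"pics/{n}5.png",im[:,:,::-1])
s=cv2.imread("pics/side5.png")[:,:,::-1];t=cv2.imread("pics/top5.png")[:,:,::-1]
crop("side",s,205,220,80,80,5,"pics/s1.png");crop("top",t,300,190,80,80,5,"pics/t1.png")
cv2.imwrite("pics/p5.png",np.hstack([cv2.imread("pics/s1.png"),cv2.imread("pics/t1.png")]))
E
```

```text
time: 9.2
tool_pos: [0.4657, -0.3155, 0.3107]
orientation: [0.56, 0.828, -0.0, 0.0]
wrist_force: [0.9, 0.2, -0.5]
grip_width: 0.019
time: 9.37
tool_pos: [0.4655, -0.3153, 0.3096]
orientation: [0.56, 0.828, 0.0, -0.001]
wrist_force: [-0.4, 0.8, -0.6]
grip_width: 0.0189
t 9.37 tcp [ 0.4655 -0.3153  0.3096] yawY 0.382 tilt [-0.001  0.001] grip 0.0189 F [-0.4  0.8 -0.6]
tool delta mm [343.3 285.   -0. ]
turn tool z by 0.615
```

View pics/p5.png

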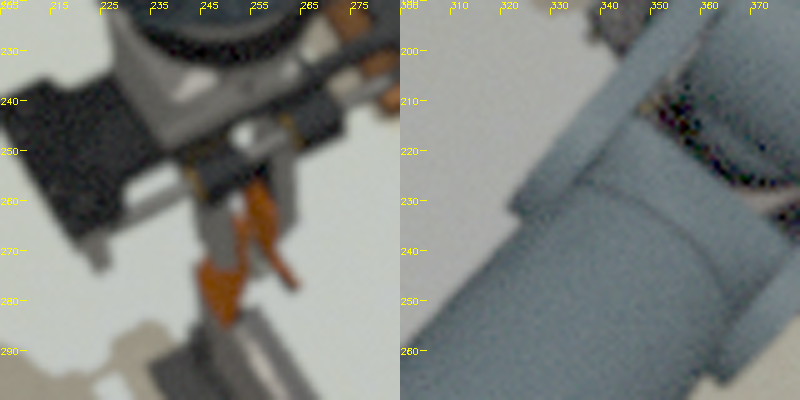

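The clip hangs open between the fingers (jaw tips near side (247,285) and (264,278)) and is clear of the strip. Checking where the tips should project, to catch any slip or tilt.

```bash
cat > ck.py <<'E'
from tri import *
def clippts(hz_off=.111,dx=0,dy=0):
    st=arm.read_state(); M=R.from_quat(st["orientation"]).as_matrix(); p=st["tool_pos"]
    # clip frame: x= tool y, y = tool x, z=-tool z
    C=np.c_[M[:,1],M[:,0],-M[:,2]]
    o=p+C@np.array([dx,dy,-hz_off])
    return o,C
def lines():
    L=[]
    for s in(-1,1):
        for e in(-15,15):
            L+=[[(s*13.6,e,-35.6),(s*21.3,e,-33.2)],[(s*9.5,e,0),(s*9.5,e,44)],[(s*13.6,e,-35.6),(s*4,e,-4)],[(s*21.3,e,-33.2),(s*9,e,0)]]
        for a,b in((13.6,-35.6),(21.3,-33.2),(9.5,44)):
            L.append([(s*a,-15,b),(s*a,15,b)])
    return L
def over(n,im,win,k,out,**kw):
    o,C=clippts(**kw); crop(n,im,*win,k,out); a=cv2.imread(out)
    for l in lines():
        u=((proj(n,np.array(l)/1000@C.T+o)-win[:2]+.5)*k*16).astype(int)
        cv2.line(a,tuple(map(int,u[0])),tuple(map(int,u[1])),(255,0,255),1,cv2.LINE_AA,4)
    cv2.imwrite(out,a)
E
python3 - <<'E'
from ck import *
s=cv2.imread("pics/side5.png")[:,:,::-1]
over("side",s,(225,235,60,60),9,"pics/o5.png")
print(clippts()[0])
E
```

```text
[ 0.46546969 -0.31524022  0.19883164]
```

View pics/o5.png

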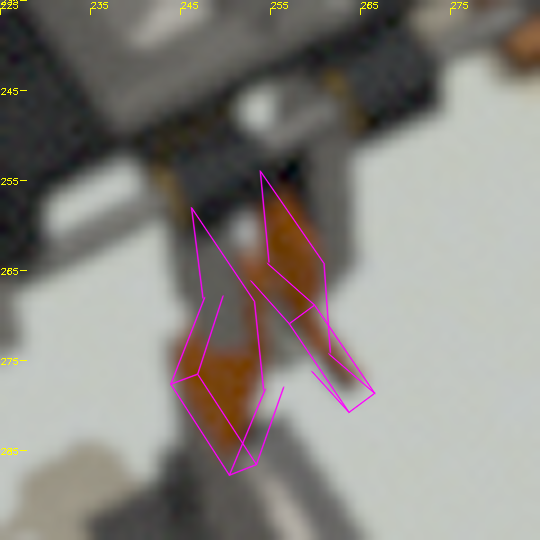

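Model and image agree to about 1 px across and about 2 px in height, so the clip may sit a few mm higher than assumed. I'll allow for that and go above the red card.

```bash
python3 -m handwheel '[[[0,0,-3,0,0,0.0769,0],[0,0,-3,0,0,0.0769,0],[0,0,-3,0,0,0.0769,0],[0,0,-3,0,0,0.0769,0],[0,0,-3,0,0,0.0769,0],[0,0,-3,0,0,0.0769,0],[0,0,0,0,0,0.0769,0],[0,0,0,0,0,0.0769,0],[0,0,0,0,0,0,0],[0,0,0,0,0,0,0]]]';   python3 d.py .602 .1095 .320 -.2328
```

```text
time: 10.3
tool_pos: [0.4657, -0.3155, 0.3283]
orientation: [0.784, 0.621, -0.0, -0.0]
wrist_force: [-0.1, 0.1, -0.6]
grip_width: 0.0186
t 10.3 tcp [ 0.4657 -0.3155  0.3283] yawY -0.231 tilt [-0.  0.] grip 0.0186 F [-0.1  0.1 -0.6]
tool delta mm [444.9  35.3   8.4]
turn tool z by 0.002
```

```bash
python3 -m handwheel '[[[10,1,0,0,0,0,0],[18,1.5,0,0,0,0,0],[22,1.7,0,0,0,0,0],[22,1.7,0,0,0,0,0],[22,1.7,0,0,0,0,0],[22,1.7,0,0,0,0,0],[22,1.7,0,0,0,0,0],[22,1.7,0,0,0,0,0],[22,1.7,0,0,0,0,0],[22,1.7,0,0,0,0,0],[22,1.7,0,0,0,0,0],[22,1.7,0,0,0,0,0]]]';python3 -m handwheel '[[[22,1.7,0,0,0,0,0],[22,1.7,0,0,0,0,0],[22,1.7,0,0,0,0,0],[22,1.7,0,0,0,0,0],[22,1.7,0,0,0,0,0],[22,1.7,0,0,0,0,0],[22,1.7,0,0,0,0,0],[22,1.7,0,0,0,0,0],[14,1,0,0,0,0,0],[7,0.5,0,0,0,0,0],[0,0,0,0,0,0,0],[0,0,0,0,0,0,0]]]';   python3 d.py .602 .1095 .320 -.2328;  python3 - <<'E'
from ck import *
for n in("side","top"):
    im=arm.snapshot(n); cv2.imwrite(f"pics/{n}6.png",im[:,:,::-1])
s=cv2.imread("pics/side6.png")[:,:,::-1]
crop("side",s,250,110,60,90,6,"pics/s1.png"); over("side",s,(250,110,60,90),6,"pics/t1.png")
cv2.imwrite("pics/p6.png",np.hstack([cv2.imread("pics/s1.png"),cv2.imread("pics/t1.png")]))
E
```

```text
time: 11.3
tool_pos: [0.5421, -0.077, 0.3286]
orientation: [0.784, 0.621, 0.0, -0.0]
wrist_force: [-0.0, 0.8, -0.9]
grip_width: 0.0189
time: 12.3
tool_pos: [0.6021, 0.1093, 0.3285]
orientation: [0.784, 0.62, -0.0, 0.0]
wrist_force: [-0.1, -0.3, -0.7]
grip_width: 0.0186
t 12.3 tcp [0.6021 0.1093 0.3285] yawY -0.233 tilt [-0. -0.] grip 0.0186 F [-0.1 -0.3 -0.7]
tool delta mm [ 0.2 -0.1  8.5]
turn tool z by 0.0
```

View pics/p6.png

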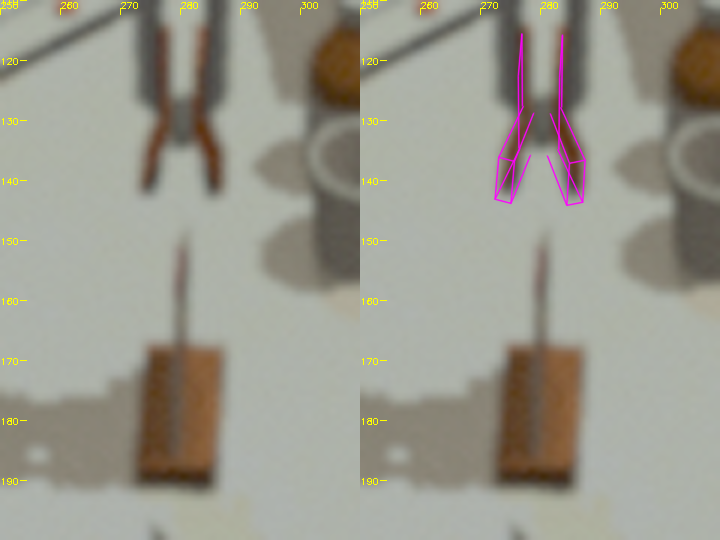

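The side view looks along the card. The jaws sit at columns 273–276 and 283–286, centred at 279.8, and the card edge is at 280, so it's well centred and parallel. Lowering.

```bash
python3 -m handwheel '[[[0,0,5,0,0,0,0],[0,0,7,0,0,0,0],[0,0,7,0,0,0,0],[0,0,7,0,0,0,0],[0,0,7,0,0,0,0],[0,0,7,0,0,0,0],[0,0,7,0,0,0,0],[0,0,7,0,0,0,0],[0,0,7,0,0,0,0],[0,0,7,0,0,0,0],[0,0,7,0,0,0,0],[0,0,4.5,0,0,0,0]]]';python3 -m handwheel '[[[0,0,0,0,0,0,0],[0,0,0,0,0,0,0]]]';   python3 d.py .602 .1095 .249 -.2328;  python3 - <<'E'
from ck import *
for n in("side","top"):
    im=arm.snapshot(n); cv2.imwrite(f"pics/{n}7.png",im[:,:,::-1])
s=cv2.imread("pics/side7.png")[:,:,::-1]
crop("side",s,250,110,60,90,6,"pics/s1.png"); over("side",s,(250,110,60,90),6,"pics/t1.png")
cv2.imwrite("pics/p7.png",np.hstack([cv2.imread("pics/s1.png"),cv2.imread("pics/t1.png")]))
E
```

```text
time: 13.4
tool_pos: [0.602, 0.1094, 0.248]
orientation: [0.785, 0.62, -0.0, -0.0]
wrist_force: [0.2, -0.3, -0.5]
grip_width: 0.0189
time: 13.57
tool_pos: [0.6022, 0.1094, 0.2489]
orientation: [0.785, 0.62, -0.0, -0.0]
wrist_force: [0.1, -0.2, -0.3]
grip_width: 0.019
t 13.57 tcp [0.6022 0.1094 0.2489] yawY -0.233 tilt [-0. -0.] grip 0.019 F [ 0.1 -0.2 -0.3]
tool delta mm [ 0.  -0.2 -0.1]
turn tool z by -0.0
```

View pics/p7.png

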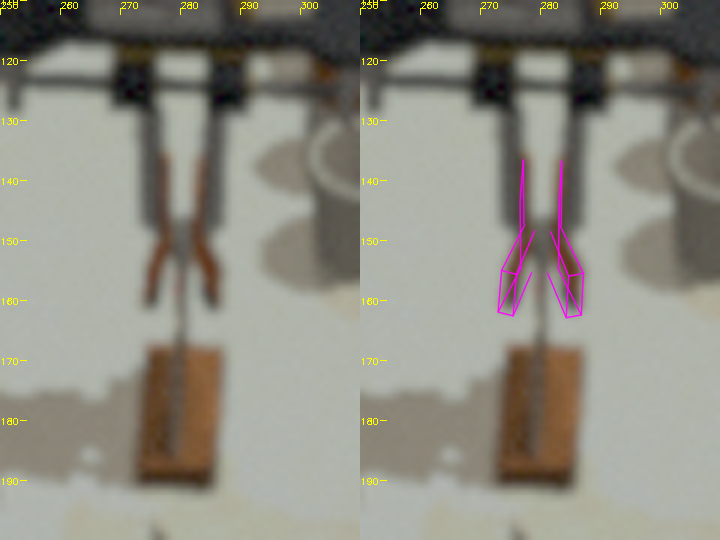

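View pics/top7.png

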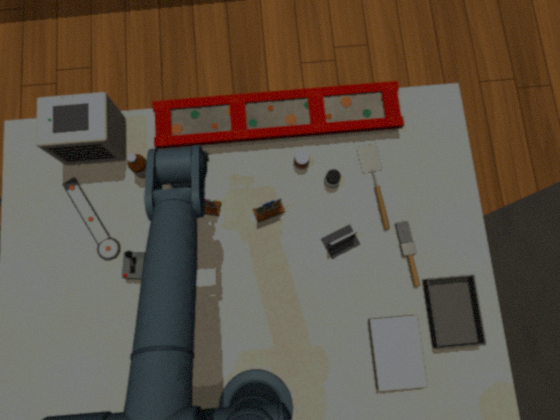

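No contact force, and the jaws straddle the card with clear gaps on both sides. My depth estimate from the image is 12–18 mm, so I'll go 3 mm deeper for margin and then do a final check including the switch.

```bash
python3 -m handwheel '[[[0,0,1.5,0,0,0,0],[0,0,1.5,0,0,0,0],[0,0,0,0,0,0,0],[0,0,0,0,0,0,0],[0,0,0,0,0,0,0],[0,0,0,0,0,0,0]]]';   python3 d.py .602 .1095 .246 -.2328;  python3 - <<'E'
from ck import *
im=arm.snapshot("side"); cv2.imwrite("pics/side8.png",im[:,:,::-1])
crop("side",im,250,110,60,90,6,"pics/s1.png"); crop("side",im,195,100,60,90,6,"pics/t1.png")
cv2.imwrite("pics/p8.png",np.hstack([cv2.imread("pics/s1.png"),cv2.imread("pics/t1.png")]))
E
```

```text
time: 14.17
tool_pos: [0.6023, 0.1094, 0.2462]
orientation: [0.785, 0.62, 0.0, 0.0]
wrist_force: [-0.7, -0.6, -0.8]
grip_width: 0.0187
t 14.17 tcp [0.6023 0.1094 0.2462] yawY -0.233 tilt [ 0. -0.] grip 0.0187 F [-0.7 -0.6 -0.8]
tool delta mm [ 0.  -0.3  0.2]
turn tool z by -0.0
```

View pics/p8.png

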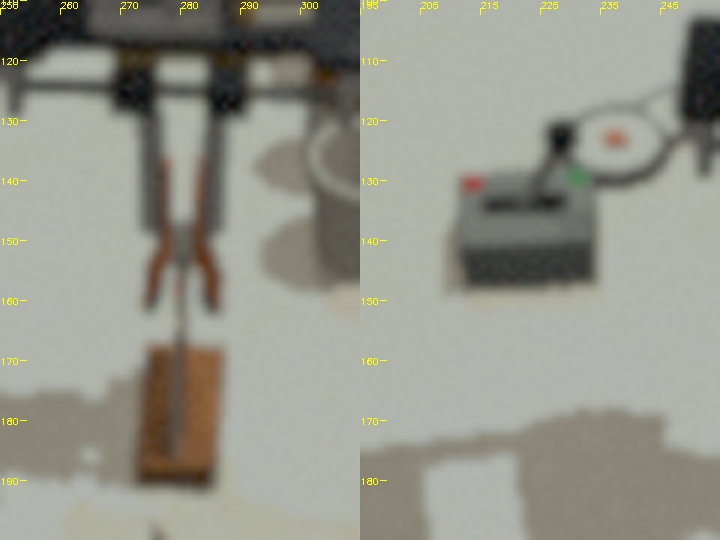

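The toggle rests on the green side (knob at side (228,123)). The jaws are open around the card, with tips near (274,162) and (284.5,162) and the card at 280. Wrist force is only noise. Handing in.

```bash
python3 -c "
from station import arm
print(arm.close_job())"
```

```text
the job is handed in; nothing more can be done
None
```

I flipped the toggle to the green dot, then squeezed the clip fully open and lifted it off its strip. I brought it down over the red band and handed the job in still holding it open, at about 14 s. No verdict was reported.

Last checks:
- **Switch:** the side picture shows the lever leaning to the green dot.
- **Clip opening:** the fingers read 18.7 mm, which matches the 19 mm of fully squeezed handles.
- **Placement:** one jaw sits on each side of the card, centred on it to about 1 px (roughly 2–3 mm), with visible gaps on both sides. The wrist force was under 1.5 N, about what it reads in free air.
- **Bystanders:** the last top picture, taken just before the final 3 mm of lowering, shows the jar, brush and spatula in place. The arm partly hides the other side. My paths stayed above everything there.

**Depth below the edge:** the two estimates disagree by a few mm. The arm position with the assumed grip gives about 21 mm, and the picture gives about 15–17 mm. The picture shows the clip about 1–2 px higher or further back than that assumption. Either value is above the 10 mm required, with the barrel clear of the edge.

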